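# Fetch the sample cup for weighing

### The arm

A 6-joint arm with a two-finger parallel gripper is mounted at the origin on the work surface. World frame = base frame: x ahead of the robot, y to its left, z up, the work surface at z = 0. Lengths are in m, angles in rad, forces in N, time in s.
With the tool pointing down it reaches from about 0.4 to 0.825 m from the base axis. Payload 7 kg.
Tool frame: the origin (TCP) lies midway between the tips of the shut fingers; the grasp point (between the pads) lies 19 mm behind it; z points along the fingers, y is the line along which they close (so a half turn about z gives the same grasp; the last joint's range is limited). The gripper opens to 88 mm and grips with 3 to 60 N. Pads are 19 mm wide; open, the fingers measure 130 mm over their backs; the gripper's body (78 mm by 193 mm) begins 47 mm behind the grasp point.
Start: joints at [1.555, 0.359, 0.012, 0, -1.224, -0.288], TCP at [0.202, 0.644, 0.227] pointing down, gripper open.
Joint ranges: [-3.07, 3.07], [-1.43, 2.12], [-1.02, 1.25], [-3.03, 1.67], [-3.05, -0], [-3.03, 3.03]. Speed limits (rad/s): [2.39, 2.39, 3.01, 3.14, 3.14, 3.14].

### API

Orientations are given as [roll, pitch, yaw] about the fixed x, y, z axes, in that order (R = Rz(yaw) Ry(pitch) Rx(roll)).
In Python, from station import telemetry, eyes, ticket, recognise, trace gives the robot as it stands. The module is installed in compiled form; this text tells all that it offers.
- The arm moves only by the tool servo_tool, never from a script. Its argument "series" is a list that holds one entry, the list of rows, each a list of 4 numbers: the shift along the tool's x, y, z in mm, then the turn about the tool's z in rad. In form: [[[x, y, z, roll], ...]]. A call has exactly 10 rows; each row shifts and turns the commanded pose from where the row before left it, along the tool's axes as they then stand; what a row does not reach is not made up. A row lasts 1/12 s, in which the tool goes at most 41.7 mm and 7.16 degrees, less where a joint would pass 70% of its speed; a pose out of reach is approached as far as the arm can. A call is refused whole if a number of a shift passes 41.7 or a number of a turn 0.125, either way. A call with a gripper value outside its range is refused whole. "claw" is the gripper's target within -1 to 1 (shut at 1, half-way at 0, fully open at -1), set as the call begins (left out, the last holds). The fingers move at their own pace and stop on an object; "grip_force" is the grip in N (left out, the last holds). Time passes only in rows, so rows that do not move let the fingers close, or fill a call up. It gives the time, the measured TCP pose, the force, the opening and the grip force at its end, in the units of the state.
- telemetry.get_state(): the state, without advancing time (a new reading comes with each control period).
- eyes.grab_frame(name): name is "scene" or "top"; returns the picture (420x560x3 uint8, red, green, blue); there is no depth.
- eyes.calibration(name): a dict with "mtx" (3x3 intrinsics, pixels), "rvec" (rotation vector, rad) and "tvec" (3), from world to camera coordinates, as OpenCV has them. Camera axes: x right, y down, z forward; pixel columns grow to the right and rows downward; lengths in m; the calibration is good to about 2 mm. A picture is of the moment at which its call begins. calibration takes no time and is no camera call.
- ticket.job_done(): hands the job in; it is judged then, once.
Trained networks look in the newest picture that a camera, given by its name, has taken for a name from the list of things; names that differ only in an ending like _2 or _b are one class to them, and where a whole thing is asked for, a point or a joint stands for the part that bears it (a point fixed in the world has none). Each returns a list of dicts, best first, with "conf" (0 to 1); they miss things now and then, are a little off and sometimes report something else, mostly with a low value. They report only what shows in the picture. A call takes as long as a camera call. They do not tell look-alikes from the thing itself.
- recognise(camera, name): "position" ([x, y, z] in m, in world coordinates, good to about 4 mm: the middle of the surface that is visible of it).
- trace(camera, name): "mask" (420x560 bool, what is visible of it).
The state is a dict: "t": time; "q": joint angles; "qd": joint speeds; "joint_efforts": joint torques, N m; "eef_pos": TCP position; "ee_rot": TCP orientation; "force": force on the tool from outside, world axes, zero at the start; "moment": the same for the moment, N m; "width": finger opening in m; "gripper_force": force on a finger pad.
Only numpy, scipy, OpenCV 4.12 (cv2) and the standard library are available. Lean on these libraries where they do the work, as an engineer would, in place of code of your own. Each camera call takes 0.05 s, during which the arm holds its last target. There are 200 camera calls.

### The job

Turn the carousel one detent on (its rim pins are there to be pushed) so that the sample cup with the wire bail comes to the gap in the clear cover. Then take the hook from its stand, draw that cup up out of its well by the bail (hook only, do not touch the cup with the gripper), set it down gently, upright, well on the balance pan, and hang the hook back on its stand. Leave the other cup in its well and the bottles, glassware and stopper where they stand.

Things in the scene. Friction and masses are not known exactly. Their poses are not given: they have to be found in the camera images.
- station: Sample carousel, grey round foot 232 mm across. Origin on the bench under the turning axis; -x points to the gap in the clear cover, roughly towards the robot. It bears a turntable with six tubular aluminium wells, 66 mm from the axis. At joint 0 the wells lie at 0, 60, 120.. degrees counter-clockwise from its x. The cups start in the wells at 120 and 240, either way round; the one at 180 (gap) is empty.
- carousel (a joint): Angle of the turntable in rad, counter-clockwise from above positive. Detents at 0 (start) and at +1.047 and -1.047; hard stops at +-1.25. About 2 to 3 N at a pin moves it out of a detent; past half-way the next detent pulls it home and holds it.
- access (a point): Centre of the mouth of the well that stands in the gap of the cover, 128 mm above the bench; fixed on the station, axes as the station's. All wells: inner diameter 44 mm, outer 50 mm, bore 105 mm deep (floor 23 mm above the bench). Two rear wells are closed by rubber bungs.
- pins (a point): On the station's axis, 140 mm above the bench, a good height to push at; axes as the station's. Six upright steel pins, 12 mm thick, stand on the turntable's rim, 106 mm from the axis, tops 158 mm above the bench. At joint 0 they are at 30, 90, 150, 210.. degrees counter-clockwise from x; they turn with the joint. Rim: radius 98 to 114 mm, top 122 mm above the bench.
- cover (a point): Centre of the fixed clear cover disc, radius 90 mm, 146 to 150 mm above the bench; a black nut on its centre reaches 162 mm. It lies over all wells but the one in its gap, which spans 143 to 217 degrees from the station's x. The pins stand outside it.
- bail_cup_mid (a point): Closed steel sample cup with a wire bail: cylinder 36 mm diameter, 34 mm high, 0.1 to 0.21 kg. The point is the centre of the cylinder (17 mm above its underside); z is the cup's axis. It stands loose on the floor of its well, about 4 mm of play all round.
- bail_top (a point): Middle of the bail's top bar (wire centre), 66 mm above the cup's underside. The bail is a rigid arch of dark 4 mm wire in the cup's x-z plane: legs at x = +-14.5 mm up to 50 mm, then leaning in to a straight top bar from x = -8.5 to +8.5 mm. 30 mm clear between bar and lid. The hook must pass through the arch along y. In the well the bail's top is 37 mm below the mouth. Axes as the cup's.
- plain_cup_mid (a point): The other cup: same steel cylinder with a flat raised lid and no bail. Centre of the cylinder, 17 mm above its underside.
- hook_grip (a point): Middle of the handle of the hook tool, hanging upright on its stand: black square handle 22 x 22 mm, 50 mm long; below it (25 to 30 mm below this point) a square collar 44 x 44 x 5 mm; below that, on the same axis, a 5 mm steel rod ending in a J-hook. z is up along the rod; the handle's faces look along x and y; the hook points along +x, its tip turned up. About 0.11 kg.
- hook_bar (a point): Middle of the bottom bar of the J-hook, 110 mm below the middle of the handle and 9 mm to the side (+x) of the rod axis. The bar is 5 mm thick (a bail wire lying in it is 4.5 mm above the bar's centre); the upturned tip is 18 mm from the rod axis along x and reaches 12.5 mm above the bar's centre. Axes as the hook tool's.
- stand: Wooden forked stand for the hook. Origin on the bench under the hook's place. Two prongs along its x, 28 mm apart inside, 14 mm wide, tops 110 mm above the bench, from x = -31 mm (open end) to the upright at +49 mm, which is as high. The collar rests on the prongs, the rod hangs between them, the hook points roughly along the stand's +x.
- rest (a point): On the stand: where the rod axis passes at the height of the prong tops (110 mm above the bench) when the hook hangs in its place; the middle of the handle is then 30 mm above this point. Axes as the stand's.
- pan (a point): Centre of the top face of the round steel pan of the white laboratory balance: pan 124 mm diameter, top 61 mm above the bench. x points away from the display. The body (210 x 165 mm) is lower than the pan.
- amber_bottle_c (a point): Bystander: small amber bottle with red cap, 44 mm diameter, 85 mm high, standing on the bench; its centre.
- black_jar_c (a point): Bystander: black jar, 52 mm diameter, 75 mm high; its centre.
- beaker_c (a point): Bystander: glass beaker, 64 mm diameter, 85 mm high; its centre.
- flask_c (a point): Bystander: conical glass flask, 84 mm diameter, 123 mm high; its centre.
- stopper_c (a point): Bystander: small rubber stopper, 28 mm diameter, 24 mm high; its centre.
There are look-alikes about, which are no part of the job. There is more than one size of the stand; the job needs the smaller.

How it is judged:
On the way, in this order (a step that is already met when the one before it is completed fails the run):
1. The carousel is indexed one place and at rest, with the cup with the bail down in the well at the gap in the cover ((value of joint carousel between 0.98 and 1.12 rad or value of joint carousel between -1.12 and -0.98 rad) and horizontal distance between bail_cup_mid and access below 0.014 m and height (world z) of bail_cup_mid below 0.055 m and velocity of joint carousel between -0.1 and 0.1 rad/s), for 0.2 s.
2. The cup hangs on the hook, wholly above the mouth of the well (height (world z) of bail_cup_mid above 0.146 m and contact force between bail_cup and hook above 0.4 N and contact force between bail_cup and station below 0.05 N), for 0.2 s.
At the end, for the whole second after the job is handed in: The bail cup stands upright (0.1 rad) and still on the pan, within 45 mm of its centre; the hook, clear of it, hangs upright (0.12 rad) and still on its stand, within 20 mm of its place; the other cup is down in its well; the carousel rests in the detent it was pushed to (horizontal distance between bail_cup_mid and pan below 0.045 m and z of bail_cup_mid in the frame of pan between 0.012 and 0.022 m and angle between bail_cup_mid's own z axis and vertical below 0.1 rad and linear speed of bail_cup below 0.02 m/s and contact force between hook and bail_cup below 0.05 N and contact force between hook and stand above 0.3 N and horizontal distance between hook_grip and rest below 0.02 m and angle between hook_grip's own z axis and vertical below 0.12 rad and linear speed of hook below 0.03 m/s and height (world z) of plain_cup_mid below 0.055 m and (value of joint carousel between 0.98 and 1.12 rad or value of joint carousel between -1.12 and -0.98 rad)); the robot touches nothing.
It fails at once if The gripper or arm touches the cup with the bail (contact force between any of the fingers, the arm and bail_cup above 0.5 N).
It fails at once if The cup is dropped or pressed hard on the balance (over 25 N) (contact force between bail_cup and balance above 25 N).
It fails at once if The other cup is drawn out of its well (height (world z) of plain_cup_mid above 0.1 m).
It fails at once if A bottle, the stopper or a piece of glassware is shifted by more than 30 mm or knocked over (distance of any of amber_bottle_c, black_jar_c, beaker_c, flask_c, stopper_c from where it was at the start of the episode above 0.03 m).
It also fails if it takes over 72 s, if anything falls off the work surface, if the arm or the gripper's body presses on something with over 40 N, if the wrist force passes 120 N, or if a joint passes its speed limit or range.

## Working session

There is one attempt and no reset: what is moved stays moved. The work goes in short steps, Python scripts to look and compute and a tool call to move; the robot and the scene stay as the last step left them, time stands still between calls to the robot, and variables do not carry over. Pictures are saved under pics/ and viewed, at most 10 in all, crops included, and the job is handed in when it is done.

Besides the shell and the picture viewer there is one more tool, called after "Request:" by a JSON object that holds its "name" and its "arguments", one argument or row to a line. servo_tool: Moves the arm, as the interface text tells. Its arguments: {"type":"object","properties":{"series":{"type":"array"},"claw":{"type":"number"},"grip_force":{"type":"number"}},"required":["series"]}

```bash
mkdir -p pics; cat > h.py <<'E'
import numpy as np, cv2
from station import telemetry, eyes, ticket, recognise, trace
def cal(n):
    c=eyes.calibration(n); return np.array(c["mtx"],float),np.array(c["rvec"],float).reshape(3),np.array(c["tvec"],float).reshape(3)
def ray(n,uv,z):
    K,r,t=cal(n); R=cv2.Rodrigues(r)[0]; C=-R.T@t
    d=R.T@np.linalg.inv(K)@np.array([uv[0],uv[1],1.]); return C+d*(z-C[2])/d[2]
def proj(n,P):
    K,r,t=cal(n); return cv2.projectPoints(np.array(P,float).reshape(-1,1,3),r,t,K,None)[0].reshape(-1,2)
def save(im,f): cv2.imwrite(f,cv2.cvtColor(im,cv2.COLOR_RGB2BGR))
E
python3 - <<'E'
from h import *
for n in("scene","top"):
    im=eyes.grab_frame(n); save(cv2.resize(im,(784,588),interpolation=cv2.INTER_CUBIC),f"pics/{n}0.png")
    K,r,t=cal(n); print(n,"C",-cv2.Rodrigues(r)[0].T@t)
    for k in["station","pins","cover","bail_cup_mid","bail_top","plain_cup_mid","hook_grip","stand","pan","amber_bottle_c","black_jar_c","beaker_c","flask_c","stopper_c"]:
        try:print(k,[(np.round(d["position"],3).tolist(),round(d["conf"],2), proj(n,d["position"])[0].astype(int).tolist()) for d in recognise(n,k)[:3]])
        except Exception as e:print(k,e)
print(telemetry.get_state())
E
```

```text
scene C [1.58386576 0.04473699 1.08350729]
station [([0.632, 0.0, 0.123], 0.86, [281, 241])]
pins [([0.631, -0.002, 0.122], 0.59, [280, 241])]
cover [([0.629, 0.002, 0.123], 0.95, [282, 240])]
bail_cup_mid []
bail_top []
plain_cup_mid [([0.378, -0.146, 0.049], 0.34, [234, 197]), ([0.63, -0.0, 0.118], 0.22, [281, 242])]
hook_grip [([0.55, 0.314, 0.126], 0.77, [403, 218])]
stand [([0.601, 0.31, 0.014], 0.82, [398, 262]), ([0.393, 0.304, 0.066], 0.71, [389, 196])]
pan [([0.593, -0.289, 0.048], 0.78, [174, 250]), ([0.629, 0.0, 0.122], 0.64, [281, 240])]
amber_bottle_c [([0.38, -0.146, 0.048], 0.9, [234, 197])]
black_jar_c [([0.407, 0.138, 0.048], 0.78, [331, 204])]
beaker_c [([0.742, 0.258, 0.056], 0.72, [387, 293]), ([0.592, -0.286, 0.046], 0.51, [175, 250])]
flask_c []
stopper_c []
top C [ 0.40064914 -0.01736337  1.03588512]
station [([0.568, -0.004, 0.147], 0.88, [286, 190])]
pins [([0.568, -0.0, 0.154], 0.85, [284, 189])]
cover [([0.571, -0.007, 0.149], 0.95, [288, 188])]
bail_cup_mid [([0.534, 0.003, 0.125], 0.38, [283, 207])]
bail_top []
plain_cup_mid [([0.543, 0.308, 0.115], 0.5, 
[... 525 characters left out ...]
68, -0.004, 0.149], 0.32, [286, 189])]
{'t': 1.5, 'q': array([ 1.55513376e+00,  3.58607659e-01,  1.19003254e-02,  2.12304293e-05,
       -1.22410874e+00, -2.88099961e-01]), 'qd': array([-0.00105734, -0.00102249, -0.00169654,  0.0001519 , -0.00162959,
       -0.00088932]), 'joint_efforts': array([ 6.24532277e-05, -5.82374310e+01,  2.93297428e+01,  7.00187936e+00,
        1.23758285e-02, -3.44486773e-05]), 'eef_pos': array([0.20191967, 0.64406875, 0.22656026]), 'ee_rot': array([ 3.14157939e+00, -2.47557729e-05, -3.03755317e-01]), 'force': array([-0.12179227, -0.47500061,  0.05347227]), 'moment': array([ 0.03202701, -0.04866779, -0.04406841]), 'gripper_force': 0.0, 'width': 0.08770758273438206}
```

View pics/top0.png

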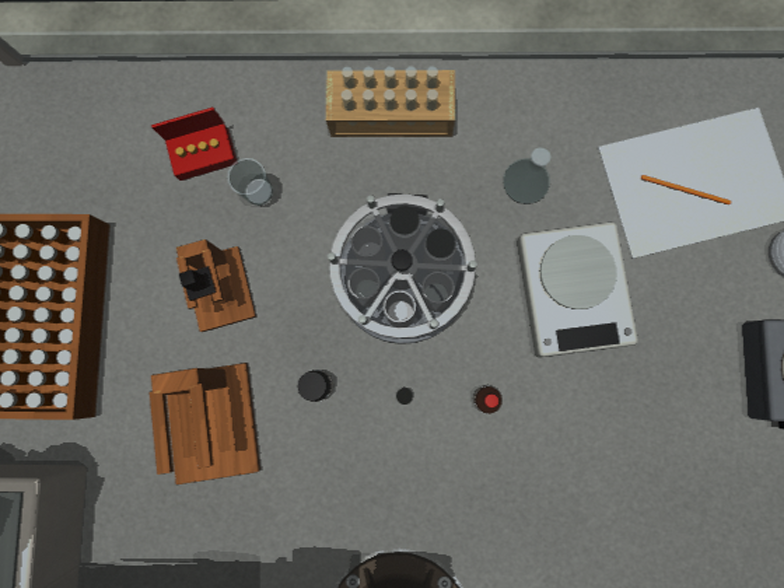

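View pics/scene0.png

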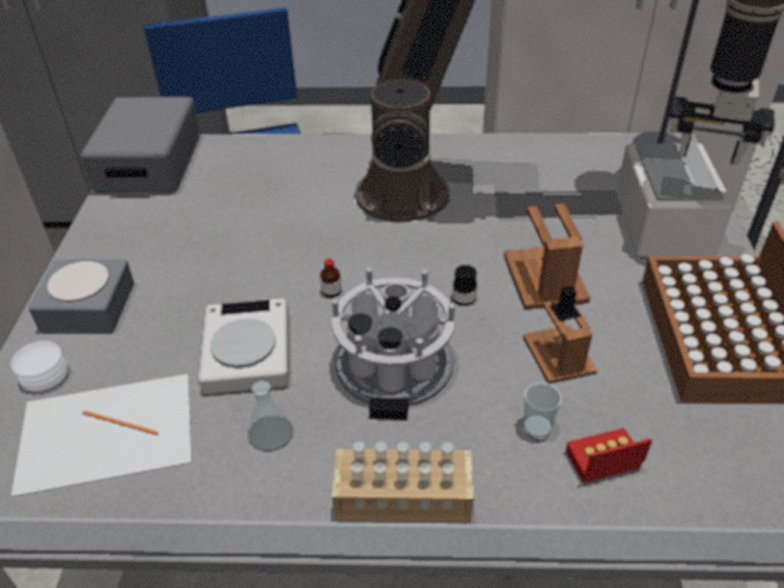

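The top view shows the station nut at (402,259), the gap well at (400,308), the small stand with the hook at (200,280), the pan at (578,271) and the stopper at (404,395). The scene view agrees. I'll zoom in on the station and the stand.

```bash
python3 - <<'E'
from h import *
im=eyes.grab_frame("top")
a=cv2.resize(im[132:252,228:348],(600,600),interpolation=cv2.INTER_CUBIC)
b=cv2.resize(im[165:240,120:190],(200,214),interpolation=cv2.INTER_CUBIC)
c=np.zeros((600,200,3),np.uint8); c[:214]=b
c[300:514]=cv2.resize(eyes.grab_frame("scene")[195:275,368:443],(200,214),interpolation=cv2.INTER_CUBIC)
o=np.hstack([a,c]); o=np.clip(255*(o/255.)**0.6,0,255).astype(np.uint8)
save(o,"pics/z1.png")
for k in("hook_grip","stand","pan","cover","plain_cup_mid","bail_cup_mid","bail_top"):
  for d in trace("top",k)[:2]:
    m=d["mask"]; v,u=np.nonzero(m); print(k,round(d["conf"],2),m.sum(),u.mean().round(1),v.mean().round(1),u.min(),u.max(),v.min(),v.max())
  for d in trace("scene",k)[:2]:
    m=d["mask"]; v,u=np.nonzero(m); print("  scene",k,round(d["conf"],2),m.sum(),u.mean().round(1),v.mean().round(1),u.min(),u.max(),v.min(),v.max())
E
```

```text
hook_grip 0.64 982 377.5 126.7 360 392 106 145
  scene hook_grip 0.79 350 404.0 217.1 393 413 204 229
stand 0.84 5599 145.7 301.9 107 184 260 344
stand 0.75 2132 156.0 202.9 126 182 172 236
  scene stand 0.86 2647 391.3 188.0 360 421 146 220
  scene stand 0.72 1665 401.1 249.2 374 426 216 273
pan 0.79 6555 411.4 206.6 369 455 159 254
pan 0.19 302 347.8 285.0 338 358 276 294
  scene pan 0.66 3818 174.6 246.8 142 206 213 280
cover 0.91 8603 287.3 190.7 235 339 138 244
cover 0.46 2169 155.8 202.8 127 182 171 236
  scene cover 0.74 370 403.8 217.5 392 414 204 229
  scene cover 0.55 7192 280.6 245.4 237 324 192 299
  scene plain_cup_mid 0.62 343 403.8 217.8 392 414 204 242
  scene plain_cup_mid 0.6 868 386.0 292.3 374 400 273 312
  scene bail_top 0.18 6979 280.6 245.6 237 324 192 299
```

View pics/z1.png

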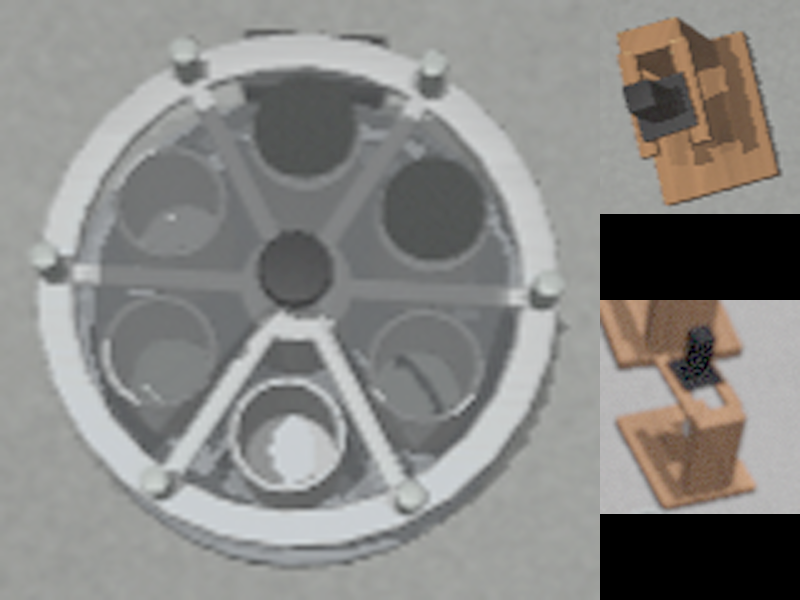

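In the crop, the bail (dark line) is in the lower-right well at (415,380), the well at 240°. The carousel therefore has to turn clockwise. The plain cup is at lower left (170,365), and the pin tops are visible. Next I'll fit the poses.

```bash
python3 - <<'E'
from h import *
from scipy.optimize import least_squares
px=np.array([[183,47],[433,63],[546,282],[410,489],[157,478],[41,254]])
uv=(px+.5)/5-.5+np.array([228,132])
ang=np.radians([30,-30,-90,-150,150,90])
def f(p): 
    P=np.c_[p[0]+.106*np.cos(ang+p[2]),p[1]+.106*np.sin(ang+p[2]),np.full(6,.158)]
    return (proj("top",P)-uv).ravel()
s=least_squares(f,[.57,0,0]); print("station",s.x.round(4),s.fun.round(1))
tf=lambda c:((np.array(c,float)+.5)/2.857-.5+np.array([120,165]))
sf=lambda c:((np.array(c,float)+.5)/2.667-.5+np.array([368,195]))
print("handle top",ray("top",tf([37,97]),.165), ray("scene",sf([101,31]),.165))
print("collar top", ray("top",tf([66,107]),.115), ray("scene",sf([97,76]),.115))
A=[ray("top",tf(c),.012) for c in([143,33],[178,172],[65,203])]
for a,b in((1,0),(1,2)): d=A[b]-A[a]; print("base edge",A[a].round(3),A[b].round(3),np.linalg.norm(d).round(3),np.degrees(np.arctan2(d[1],d[0])).round(1))
c=[ray("top",tf(c),.115) for c in([45,142],[98,130],[85,72])]
for a,b in((1,0),(1,2)): d=c[b]-c[a]; print("collar edge",np.linalg.norm(d).round(3),np.degrees(np.arctan2(d[1],d[0])).round(1))
print("pan",ray("top",np.array([578,271])/1.4,.061),ray("scene",np.array([243,342])/1.4,.061))
print("stopper",ray("top",np.array([404,395])/1.4,.02), "t",telemetry.get_state()["t"])
E
```

```text
station [ 0.5772 -0.0038 -0.0501] [-0.1  0.2 -0.1 -0.5  0.6 -0.3  0.1  0.7 -0.7  0.   0.2 -0.1]
handle top [0.54557456 0.31624101 0.165     ] [0.54610822 0.31419393 0.165     ]
collar top [0.54620904 0.31243024 0.115     ] [0.55558502 0.31579093 0.115     ]
base edge [0.507 0.251 0.012] [0.627 0.286 0.012] 0.125 16.4
base edge [0.507 0.251 0.012] [0.48  0.346 0.012] 0.099 105.8
collar edge 0.042 103.2
collar edge 0.047 15.3
pan [ 0.57773973 -0.29229069  0.061     ] [ 0.58406371 -0.28991587  0.061     ]
stopper [ 0.37327669 -0.0082316   0.02      ] t 2.3
```

Request:
{"name": "servo_tool", "arguments": {
  "series": [
    [[0,0,0,-0.085],[0,0,0,-0.085],[0,0,0,-0.084],[22.3,31.8,0,0],[22.3,31.8,0,0],[22.3,31.8,0,0],[22.3,31.8,0,0],[22.3,31.8,0,0],[22.3,31.8,0,0],[22.3,31.8,0,0]]
  ],
  "claw": 1,
  "grip_force": 20
}}

```text
t: 3.13
eef_pos: [0.3474, 0.4123, 0.2269]
ee_rot: [-3.141, -0.0, -0.049]
force: [0.9, 0.9, -0.1]
width: 0.0263
gripper_force: 0.0
```

Request:
{"name": "servo_tool", "arguments": {
  "series": [
    [[22.3,31.8,0,0],[22.3,31.8,0,0],[22.3,31.8,0,0],[22.3,31.8,0,0],[22.3,31.8,0,0],[4.1,39,0,0],[4.1,39,0,0],[4.1,39,0,0],[4.1,39,0,0],[4.1,39,0,0]]
  ]
}}

```text
t: 3.97
eef_pos: [0.4607, 0.052, 0.227]
ee_rot: [-3.141, -0.001, -0.049]
force: [1.5, 0.8, -0.2]
width: 0.0006
gripper_force: 0.0
```

Request:
{"name": "servo_tool", "arguments": {
  "series": [
    [[4.1,39,0,0],[4.1,39,0,0],[4.1,39,0,0],[4.1,39,0,0],[0,0,20,0],[0,0,20,0],[0,0,0,0],[0,0,0,0],[0,0,0,0],[0,0,0,0]]
  ]
}}

```text
t: 4.8
eef_pos: [0.4705, -0.1022, 0.1879]
ee_rot: [-3.141, -0.002, -0.048]
force: [0.4, 0.1, 0.2]
width: 0.0007
gripper_force: 0.0
```

Request:
{"name": "servo_tool", "arguments": {
  "series": [
    [[0,0,25,0],[0,0,25,0],[0,-10,0,0],[0,-10,0,0],[0,-8,0,0],[0,-8,0,0],[0,-8,0,0],[0,-8,0,0],[0,-8,0,0],[0,-8,0,0]]
  ]
}}

```text
t: 5.63
eef_pos: [0.4718, -0.0346, 0.1376]
ee_rot: [3.14, 0.002, -0.049]
force: [-3.2, -4.7, -0.2]
width: 0.0003
gripper_force: 2.1
```

Request:
{"name": "servo_tool", "arguments": {
  "series": [
    [[0,-8,0,0],[0,-8,0,0],[0,-8,0,0],[0,-8,0,0],[0,-8,0,0],[0,-6,0,0],[0,-6,0,0],[0,0,0,0],[0,0,0,0],[0,0,0,0]]
  ]
}}

```text
t: 6.47
eef_pos: [0.4755, 0.017, 0.1365]
ee_rot: [3.141, 0.0, -0.05]
force: [-0.1, -0.4, -0.4]
width: 0.0005
gripper_force: 0.0
```

Request:
{"name": "servo_tool", "arguments": {
  "series": [
    [[0,14,0,0],[0,0,-40,0],[0,0,-40,0],[0,0,-40,0],[0,-40,0,0],[0,-40,0,0],[0,-40,0,0],[0,-40,0,0],[0,-40,0,0],[0,-40,0,0]]
  ],
  "claw": -1
}}

```text
t: 7.3
eef_pos: [0.4866, 0.2443, 0.2568]
ee_rot: [-3.141, -0.0, -0.05]
force: [0.7, -1.4, 0.1]
width: 0.0618
gripper_force: 0.0
```

Request:
{"name": "servo_tool", "arguments": {
  "series": [
    [[0,0,0,0.125],[0,0,0,0.125],[0,0,0,0.125],[0,0,0,0.125],[0,0,0,0.125],[0,0,0,0.125],[0,0,0,0.125],[0,0,0,0.125],[0,0,0,0.125],[0,0,0,0.125]]
  ]
}}

```text
t: 8.13
eef_pos: [0.4869, 0.2423, 0.2564]
ee_rot: [3.141, -0.0, -1.307]
force: [0.5, 0.0, -0.2]
width: 0.0876
gripper_force: 0.0
```

```bash
python3 - <<'E'
from h import *
im=eyes.grab_frame("top"); cv2.imwrite("t1.png",im)
a=cv2.resize(im[132:252,228:348],(600,600),interpolation=cv2.INTER_CUBIC)
b=cv2.resize(im[165:240,120:190],(200,214),interpolation=cv2.INTER_CUBIC)
c=np.zeros((600,200,3),np.uint8); c[:214]=b
c[300:514]=cv2.resize(eyes.grab_frame("scene")[195:275,368:443],(200,214),interpolation=cv2.INTER_CUBIC)
o=np.hstack([a,c]); o=np.clip(255*(o/255.)**0.6,0,255).astype(np.uint8)
save(o,"pics/z2.png")
s=telemetry.get_state(); print(s["eef_pos"],s["ee_rot"],s["q"])
E
```

```text
[0.48689345 0.24231969 0.25639391] [ 3.14124778e+00 -1.61425942e-04 -1.30279903e+00] [ 8.22177821e-01  1.24066621e-01 -2.31369603e-01 -4.71632834e-05
 -1.21573831e+00 -5.54164147e-01]
```

View pics/z2.png

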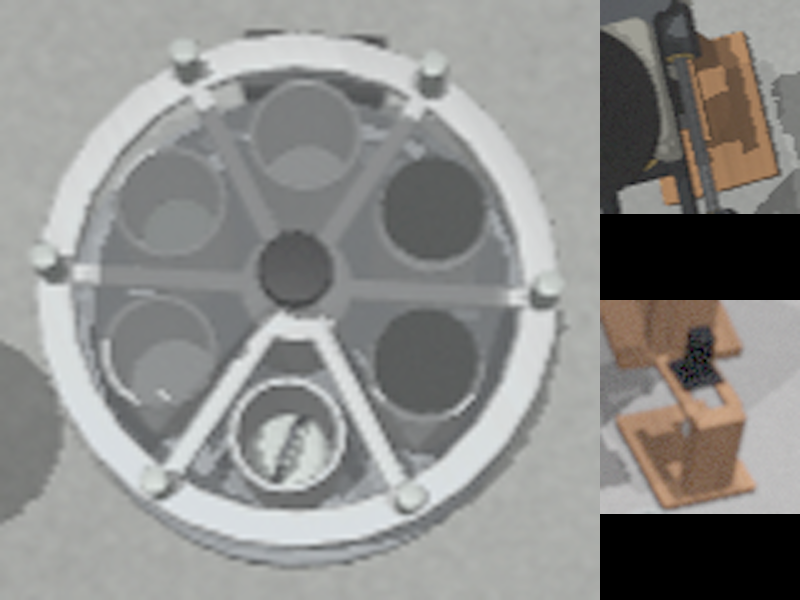

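The carousel has gone to the next detent. The bail cup is in the gap well, with its bail running from (275,478) to (303,420) in the crop. Next is the hook.

Request:
{"name": "servo_tool", "arguments": {
  "series": [
    [[-18.1,-25.4,0,0],[-18.1,-25.4,0,0],[-18.1,-25.4,0,0],[0,0,0,0],[0,0,40,0],[0,0,35,0],[0,0,25,0],[0,0,20,0],[0,0,9,0],[0,0,0,0]]
  ]
}}

```text
t: 9.07
eef_pos: [0.5448, 0.3144, 0.1251]
ee_rot: [3.138, -0.002, -1.297]
force: [-0.1, 0.9, -0.0]
width: 0.0875
gripper_force: 0.0
```

Request:
{"name": "servo_tool", "arguments": {
  "series": [
    [[0,0,0,0],[0,0,0,0],[0,0,0,0],[0,0,0,0],[0,0,0,0],[0,0,0,0],[0,0,0,0],[0,0,0,0],[0,0,0,0],[0,0,0,0]]
  ],
  "claw": 1,
  "grip_force": 40
}}

```text
t: 9.9
eef_pos: [0.5457, 0.3155, 0.1275]
ee_rot: [3.142, -0.0, -1.3]
force: [-1.2, -0.0, -0.6]
width: 0.0268
gripper_force: 0.0
```

```bash
python3 - <<'E'
from h import *
im=eyes.grab_frame("scene")
b=cv2.resize(im[170:280,350:460],(400,400),interpolation=cv2.INTER_CUBIC)
t=cv2.imread("t1.png")[205:237,270:302]  # saved RGB order as-is
a=cv2.resize(t,(400,400),interpolation=cv2.INTER_CUBIC)
o=np.hstack([a,b]); o=np.clip(255*(o/255.)**0.7,0,255).astype(np.uint8); save(o,"pics/z3.png")
s=telemetry.get_state(); print(s["eef_pos"],s["ee_rot"],s["width"],s["gripper_force"],s["force"])
E
```

```text
[0.5457409  0.31552988 0.12753608] [-3.14156690e+00 -2.71944244e-05 -1.29973625e+00] 0.022424712664602525 7.092343345284462 [-0.11769381  0.31685294 -0.04588736]
```

View pics/z3.png

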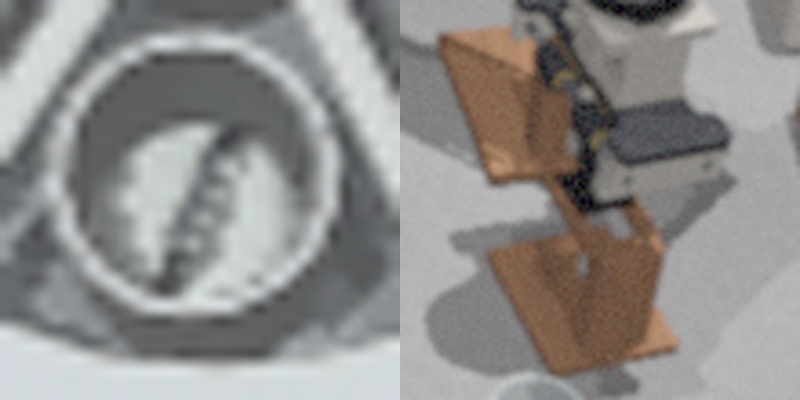

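Request:
{"name": "servo_tool", "arguments": {
  "series": [
    [[0,0,-5,0],[0,0,-15,0],[0,0,-30,0],[0,0,-30,0],[0,0,-30,0],[0,0,-30,0],[0,0,-20,0],[0,0,0,0],[0,0,0,0],[0,0,0,0]]
  ]
}}

```text
t: 10.78
eef_pos: [0.5451, 0.3152, 0.2867]
ee_rot: [3.14, -0.0, -1.3]
force: [0.1, -0.1, -1.2]
width: 0.022
gripper_force: 39.6
```

```bash
cat > fit.py <<'E'
from h import *
from scipy.ndimage import gaussian_filter
t=cv2.imread("t1.png").astype(float).mean(2)
K=8; u0,v0,u1,v1=270,205,302,237
crop=cv2.resize(t[v0:v1,u0:u1],None,fx=K,fy=K,interpolation=cv2.INTER_CUBIC)
pz=lambda P:((proj("top",P)-[u0,v0]+.5)*K-.5)
B=[(-14.5,34),(-14.5,50),(-8.5,66),(8.5,66),(14.5,50),(14.5,34)]
def world(cx,cy,yaw): return np.array([[cx+x/1e3*np.cos(yaw),cy+x/1e3*np.sin(yaw),.023+z/1e3] for x,z in B])
def render(cx,cy,yaw):
    m=np.zeros(crop.shape,np.uint8); cv2.polylines(m,[np.round(pz(world(cx,cy,yaw))*16).astype(int)],False,255,16,cv2.LINE_AA,4); return cv2.GaussianBlur(m,(0,0),4)/255.
a=np.linspace(0,2*np.pi,60)
lidf=lambda cx,cy:pz(np.c_[cx+.018*np.cos(a),cy+.018*np.sin(a),np.full(60,.057)])
best=[]
hp=cv2.GaussianBlur(crop,(0,0),4)-cv2.GaussianBlur(crop,(0,0),20)
for cx in np.arange(.5055,.5175,.001):
  for cy in np.arange(-.0065,.006,.001):
    if np.hypot(cx-.5113,cy+.0005)>.0055: continue
    d=np.zeros(crop.shape,np.uint8); cv2.fillPoly(d,[np.round(lidf(cx,cy)).astype(int)],1)
    for y in np.radians(np.arange(-60,20,4)):
        m=render(cx,cy,y); sel=d>0
        best.append((np.corrcoef(m[sel],crop[sel])[0,1],cx,cy,np.degrees(y)))
best.sort(); print(np.round(best[:6],4))
b=best[0]
print("bail zoom12.5",(pz(world(b[1],b[2],np.radians(b[3])))*12.5/K).round())
l=lidf(b[1],b[2])*12.5/K; print("lid",l.min(0),l.max(0)); w=pz(np.c_[.5113+.022*np.cos(a),-.0005+.022*np.sin(a),np.full(60,.128)])*12.5/K; print("mouth",w.min(0),w.max(0))
E
python3 fit.py
```

```text
[[-6.435e-01  5.105e-01 -1.500e-03 -2.400e+01]
 [-6.410e-01  5.115e-01 -1.500e-03 -2.400e+01]
 [-6.307e-01  5.105e-01 -5.000e-04 -2.400e+01]
 [-6.278e-01  5.105e-01 -1.500e-03 -2.000e+01]
 [-6.258e-01  5.115e-01 -1.500e-03 -2.000e+01]
 [-6.241e-01  5.105e-01 -5.000e-04 -2.000e+01]]
bail zoom12.5 [[172. 291.]
 [170. 282.]
 [182. 243.]
 [221. 156.]
 [236. 137.]
 [237. 148.]]
lid [106.54809152 122.4199432 ] [302.09957685 316.77618068]
mouth [63.49723085 40.96639143] [320.83288623 296.40585925]
```

Request:
{"name": "servo_tool", "arguments": {
  "series": [
    [[0,0,0,0.115],[0,0,0,0.115],[0,0,0,0.115],[0,0,0,0.115],[0,0,0,0.115],[0,0,0,0.115],[15,-4.2,0,0],[30,-8.5,0,0],[35,-9.9,0,0],[35,-9.9,0,0]]
  ]
}}

```text
t: 11.62
eef_pos: [0.5274, 0.1956, 0.2857]
ee_rot: [3.14, -0.003, -1.987]
force: [0.7, -0.2, -1.0]
width: 0.022
gripper_force: 39.6
```

Request:
{"name": "servo_tool", "arguments": {
  "series": [
    [[35,-9.9,0,0],[35,-9.9,0,0],[35,-9.9,0,0],[35,-9.9,0,0],[30,-8.5,0,0],[20,-5.6,0,0],[8,-2.2,0,0],[0,0,0,0],[0,0,0,0],[0,0,0,0]]
  ]
}}

```text
t: 12.45
eef_pos: [0.499, -0.0059, 0.287]
ee_rot: [3.141, -0.0, -1.989]
force: [0.0, -0.7, -1.2]
width: 0.0221
gripper_force: 39.6
```

```bash
python3 - <<'E'
from h import *
s=telemetry.get_state(); p=s["eef_pos"]; print(p,s["ee_rot"],s["q"],s["t"])
im=eyes.grab_frame("scene"); cv2.imwrite("s2.png",im)
h=s["ee_rot"][2]+np.pi/2; m=p+[0,0,.0125]
P=[m+[0,0,-.03],m+[0,0,-.11]]+[m+[.018*np.cos(h),.018*np.sin(h),-.11],m+[.018*np.cos(h),.018*np.sin(h),-.0975]]
q=proj("scene",P); print(q.round(1))
c=q[1].astype(int); x0,y0=c[0]-40,c[1]-45
o=cv2.resize(im[y0:y0+75,x0:x0+80],(800,750),interpolation=cv2.INTER_CUBIC)[:600]
for a in q: cv2.circle(o,tuple(int(v) for v in ((a-[x0,y0]+.5)*10)),4,(255,0,0),1)
save(o,"pics/z4.png"); print(x0,y0)
E
```

```text
[ 0.49903956 -0.00589412  0.28702406] [ 3.14085676e+00 -4.43189817e-04 -1.98908717e+00] [ 3.82471190e-01  2.92770567e-02 -2.66282390e-01 -2.29659360e-04
 -1.27606735e+00 -8.00695395e-01] 12.45
[[279.3 162.1]
 [280.  186.8]
 [277.  190.9]
 [276.9 187.1]]
240 141
```

View pics/z4.png

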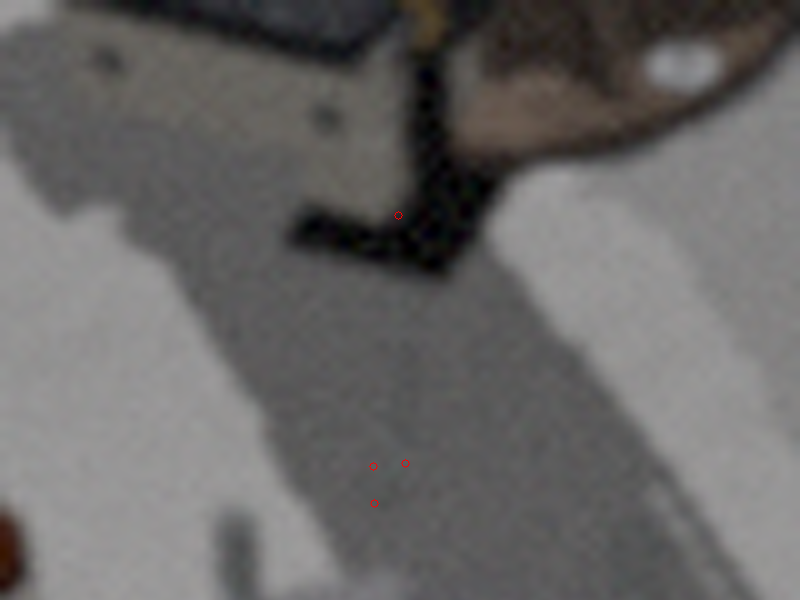

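The collar corners at (290,235) and (500,190) average to (395,212). That matches the predicted (398,215), so I can lower the hook.

Request:
{"name": "servo_tool", "arguments": {
  "series": [
    [[1,0,20,0],[0,0,20,0],[0,0,20,0],[0,0,10,0],[0,0,8,0],[0,0,8,0],[0,0,8,0],[0,0,6,0],[0,0,0,0],[0,0,0,0]]
  ]
}}

```text
t: 13.33
eef_pos: [0.4988, -0.0073, 0.1876]
ee_rot: [-3.142, -0.0, -1.99]
force: [-0.2, -0.6, -0.7]
width: 0.0221
gripper_force: 39.6
```

Request:
{"name": "servo_tool", "arguments": {
  "series": [
    [[0,0,4,0],[0,0,4,0],[0,0,4,0],[0,0,4,0],[0,0,4,0],[0,0,4,0],[0,0,0.5,0],[0,0,0,0],[0,0,0,0],[0,0,0,0]]
  ]
}}

```text
t: 14.17
eef_pos: [0.4989, -0.0073, 0.1633]
ee_rot: [-3.141, 0.0, -1.99]
force: [0.1, -0.7, -0.8]
width: 0.0218
gripper_force: 39.6
```

Request:
{"name": "servo_tool", "arguments": {
  "series": [
    [[0,0,0,-0.11],[0,0,0,-0.11],[0,0,0,-0.11],[0,0,0,-0.11],[0,0,0,-0.11],[0,0,0,-0.11],[0,0,0,-0.11],[0,0,0,-0.11],[0,0,0,-0.11],[0,0,0,-0.11]]
  ]
}}

```text
t: 15.0
eef_pos: [0.4988, -0.0073, 0.1633]
ee_rot: [-3.141, -0.0, -0.884]
force: [-0.1, 1.3, -1.6]
width: 0.0222
gripper_force: 39.6
```

Request:
{"name": "servo_tool", "arguments": {
  "series": [
    [[2,-1,0,0],[2,-1,0,0],[0,0,0,-0.09],[0,0,0,-0.09],[0,0,0,-0.09],[0,0,0,-0.1],[0,0,0,-0.1],[2.3,0,0,0],[2.2,0,0,0],[0,0,0,0]]
  ]
}}

```text
t: 15.83
eef_pos: [0.5075, -0.0111, 0.1631]
ee_rot: [-3.142, -0.0, -0.425]
force: [0.2, 0.8, -1.4]
width: 0.022
gripper_force: 39.6
```

Request:
{"name": "servo_tool", "arguments": {
  "series": [
    [[0,-1.5,0,0],[0,0,-4,0],[0,0,-4,0],[0,0,-4,0],[0,0,-4,0],[0,0,-3,0],[0,0,-3,0],[0,0,-3,0],[0,0,-3,0],[0,0,0,0]]
  ]
}}

```text
t: 16.67
eef_pos: [0.5077, -0.0096, 0.1917]
ee_rot: [-3.141, -0.001, -0.42]
force: [0.4, 0.2, -2.2]
width: 0.022
gripper_force: 39.6
```

Request:
{"name": "servo_tool", "arguments": {
  "series": [
    [[0,0,-1,0],[0,0,-2,0],[0,0,-3,0],[0,0,-3,0],[0,0,-3,0],[0,0,0,0],[0,0,0,0],[0,0,0,0],[0,0,0,0],[0,0,0,0]]
  ]
}}

```text
t: 17.5
eef_pos: [0.5074, -0.0097, 0.2029]
ee_rot: [3.141, 0.0, -0.42]
force: [0.0, 1.6, -3.2]
width: 0.0222
gripper_force: 39.6
```

Request:
{"name": "servo_tool", "arguments": {
  "series": [
    [[0,0,-5,0],[0,0,-10,0],[0,0,-12,0],[0,0,-12,0],[0,0,-12,0],[0,0,-12,0],[0,0,-12,0],[0,0,-12,0],[0,0,-12,0],[0,0,-12,0]]
  ]
}}

```text
t: 18.33
eef_pos: [0.5075, -0.0097, 0.3158]
ee_rot: [-3.141, -0.001, -0.42]
force: [-0.6, -0.4, -2.6]
width: 0.0223
gripper_force: 39.6
```

Request:
{"name": "servo_tool", "arguments": {
  "series": [
    [[0,0,-12,0],[0,0,-12,0],[0,0,-9,0],[0,0,-5,0],[0,0,0,0],[0,0,0,0],[0,0,0,0],[0,0,0,0],[0,0,0,0],[0,0,0,0]]
  ]
}}

```text
t: 19.17
eef_pos: [0.5074, -0.0096, 0.3516]
ee_rot: [3.141, 0.001, -0.42]
force: [0.1, 1.0, -3.3]
width: 0.022
gripper_force: 39.6
```

```bash
python3 - <<'E'
from h import *
s=telemetry.get_state(); print(s["eef_pos"],s["ee_rot"],s["force"],s["t"])
im=eyes.grab_frame("scene")
o=cv2.resize(im[90:290,160:400],(720,600),interpolation=cv2.INTER_CUBIC); save(o,"pics/z5.png")
E
```

```text
[ 0.50737652 -0.00964296  0.3516475 ] [ 3.14105324e+00  5.82037921e-04 -4.19811329e-01] [ 0.0644015   1.00151999 -3.32810828] 19.1667
```

View pics/z5.png

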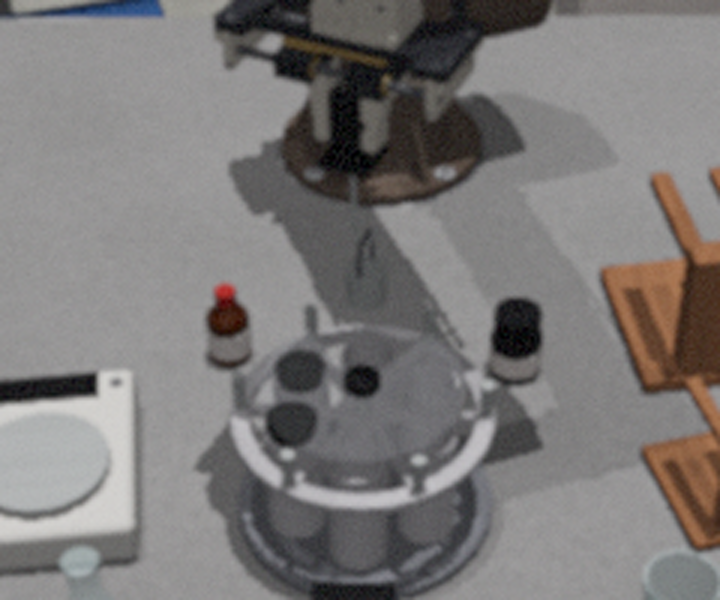

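The cup hangs upright at (366,280), above the mouth of the well. Now I'll carry it to the pan.

Request:
{"name": "servo_tool", "arguments": {
  "series": [
    [[2.4,3.2,0,0],[6.1,7.9,0,0],[9.8,12.7,0,0],[13.4,17.4,0,0],[15.9,20.6,0,0],[17.1,22.1,0,0],[17.7,22.9,0,0],[17.7,22.9,0,0],[17.1,22.1,0,0],[15.9,20.6,0,0]]
  ]
}}

```text
t: 20.05
eef_pos: [0.5588, -0.2238, 0.3518]
ee_rot: [3.141, 0.0, -0.42]
force: [-0.2, 0.4, -1.9]
width: 0.0221
gripper_force: 39.6
```

Request:
{"name": "servo_tool", "arguments": {
  "series": [
    [[13.4,17.4,0,0],[11,14.2,0,0],[8.6,11.1,0,0],[6.1,7.9,0,0],[4.9,6.3,0,0],[3.1,4,0,0],[1.8,2.4,0,0],[0,0,0,0],[0,0,0,0],[0,0,0,0]]
  ]
}}

```text
t: 20.88
eef_pos: [0.5776, -0.2984, 0.3524]
ee_rot: [-3.141, -0.0, -0.419]
force: [-0.5, -0.6, -2.0]
width: 0.0219
gripper_force: 39.6
```

Request:
{"name": "servo_tool", "arguments": {
  "series": [
    [[0,0,5,0],[0,0,10,0],[0,0,15,0],[0,0,15,0],[0,0,15,0],[0,0,15,0],[0,0,12,0],[0,0,8,0],[0,0,5,0],[0,0,0,0]]
  ]
}}

```text
t: 21.72
eef_pos: [0.5772, -0.2988, 0.2508]
ee_rot: [3.141, 0.002, -0.42]
force: [0.5, -0.5, -2.6]
width: 0.0219
gripper_force: 39.6
```

```bash
python3 - <<'E'
from h import *
s=telemetry.get_state(); print(s["eef_pos"],s["ee_rot"],s["force"],s["t"])
im=eyes.grab_frame("scene")
o=cv2.resize(im[130:300,90:290],(700,595),interpolation=cv2.INTER_CUBIC); save(o,"pics/z6.png")
E
```

```text
[ 0.57721321 -0.29879126  0.25081132] [ 3.14137508e+00  1.74851108e-03 -4.19771070e-01] [ 0.52643898 -0.51281386 -2.55664348] 21.7167
```

View pics/z6.png

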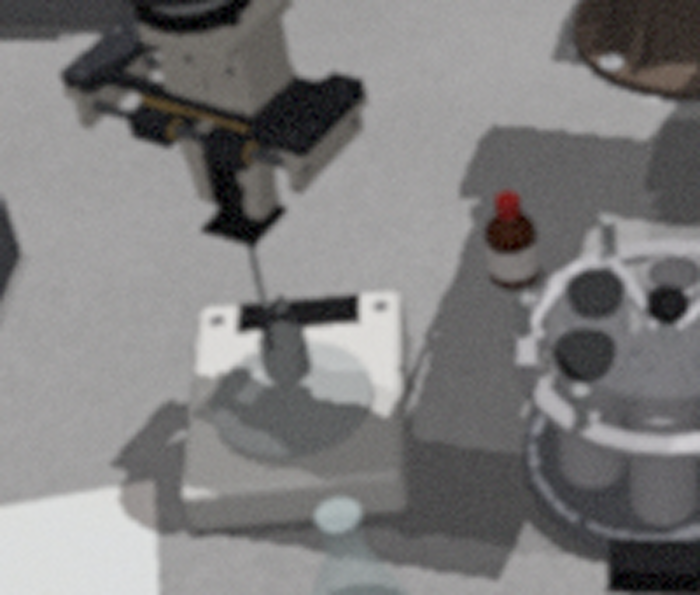

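Request:
{"name": "servo_tool", "arguments": {
  "series": [
    [[0,0,8,0],[0,0,8,0],[0,0,5,0],[0,0,3,0],[0,0,2,0],[0,0,2,0],[0,0,2,0],[0,0,2,0],[0,0,2,0],[0,0,2,0]]
  ]
}}

```text
t: 22.6
eef_pos: [0.5778, -0.2991, 0.2163]
ee_rot: [-3.142, -0.001, -0.42]
force: [-0.1, 1.1, -1.4]
width: 0.0222
gripper_force: 39.6
```

Request:
{"name": "servo_tool", "arguments": {
  "series": [
    [[0,0,2,0],[0,0,2,0],[0,0,2,0],[0,0,2,0],[0,0,1,0],[0,0,0,0],[0,0,0,0],[0,0,0,0],[0,0,0,0],[0,0,0,0]]
  ]
}}

```text
t: 23.43
eef_pos: [0.5777, -0.2991, 0.2072]
ee_rot: [-3.142, -0.0, -0.42]
force: [-0.5, -0.4, -1.0]
width: 0.0221
gripper_force: 39.6
```

Request:
{"name": "servo_tool", "arguments": {
  "series": [
    [[0,0,2.5,0],[0,0,0,0],[0,3,0,0],[0,4,0,0],[0,5,0,0],[0,6,0,0],[0,6,0,0],[0,6,0,0],[0,0,0,0],[0,0,0,0]]
  ]
}}

```text
t: 24.27
eef_pos: [0.5651, -0.3269, 0.2045]
ee_rot: [-3.142, 0.0, -0.421]
force: [0.0, 0.2, -1.2]
width: 0.0222
gripper_force: 39.6
```

Request:
{"name": "servo_tool", "arguments": {
  "series": [
    [[0,0,-6,0],[0,0,-15,0],[0,0,-30,0],[0,0,-30,0],[0,0,-30,0],[0,0,0,0.08],[0,0,0,0.1],[0,0,0,0.1],[0,0,0,0.1],[0,0,0,0.1]]
  ]
}}

```text
t: 25.1
eef_pos: [0.5655, -0.3261, 0.3162]
ee_rot: [-3.141, -0.0, -0.904]
force: [-0.2, 0.4, -0.9]
width: 0.0218
gripper_force: 39.5
```

```bash
python3 - <<'E'
from h import *
s=telemetry.get_state(); print(s["eef_pos"],s["ee_rot"],s["force"],s["t"])
im=eyes.grab_frame("scene")
o=cv2.resize(im[130:300,90:290],(700,595),interpolation=cv2.INTER_CUBIC); save(o,"pics/z7.png")
E
```

```text
[ 0.5654893  -0.32610402  0.31618266] [-3.14132809e+00 -3.61968985e-04 -9.04274044e-01] [-0.24002499  0.36582978 -0.89667082] 25.1
```

View pics/z7.png

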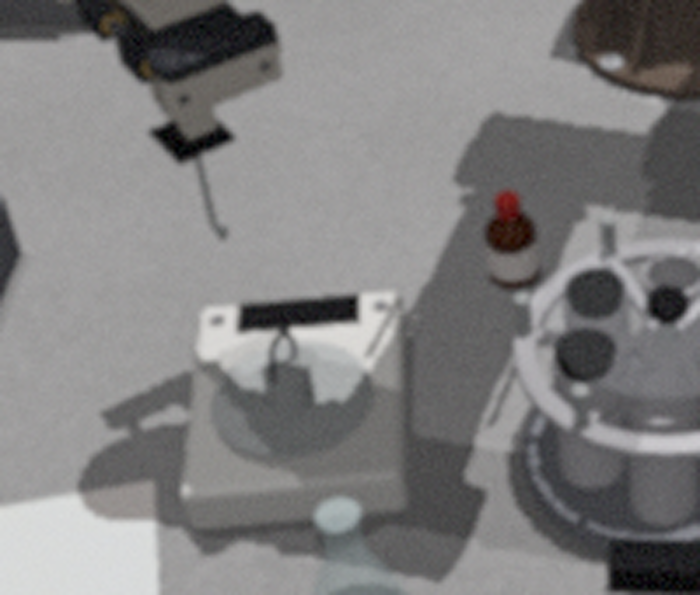

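The cup stands upright on the pan at (290,390) in the crop, and the hook is clear of it. The hook goes back to its stand now.

Request:
{"name": "servo_tool", "arguments": {
  "series": [
    [[0,0,0,0.099],[0,0,0,0.099],[0,0,0,0.099],[0,0,0,0.099],[-20,-4.9,0,0],[-35,-8.6,0,0],[-38,-9.3,0,0],[-38,-9.3,0,0],[-38,-9.3,0,0],[-38,-9.3,0,0]]
  ]
}}

```text
t: 25.98
eef_pos: [0.5576, -0.1116, 0.3162]
ee_rot: [-3.141, -0.0, -1.293]
force: [0.3, 0.1, -0.5]
width: 0.0221
gripper_force: 39.6
```

Request:
{"name": "servo_tool", "arguments": {
  "series": [
    [[-38,-9.3,0,0],[-38,-9.3,0,0],[-38,-9.3,0,0],[-38,-9.3,0,0],[-38,-9.3,0,0],[-38,-9.3,0,0],[-38,-9.3,0,0],[-38,-9.3,0,0],[-38,-9.3,0,0],[-35,-8.6,0,0]]
  ]
}}

```text
t: 26.82
eef_pos: [0.5438, 0.277, 0.3162]
ee_rot: [-3.141, 0.0, -1.292]
force: [1.3, 0.2, -1.6]
width: 0.0219
gripper_force: 39.6
```

Request:
{"name": "servo_tool", "arguments": {
  "series": [
    [[-25,-6.1,0,0],[-10,-2.4,0,0],[0,0,0,0],[0,0,0,0],[0,0,0,0],[0,0,0,0],[0,0,0,0],[0,0,0,0],[0,0,0,0],[0,0,0,0]]
  ]
}}

```text
t: 27.65
eef_pos: [0.5432, 0.3101, 0.3157]
ee_rot: [-3.141, 0.0, -1.296]
force: [-0.3, -1.1, -1.1]
width: 0.0219
gripper_force: 39.6
```

Request:
{"name": "servo_tool", "arguments": {
  "series": [
    [[-4.5,-3.9,0,0],[0,0,20,0],[0,0,28,0],[0,0,28,0],[0,0,25,0],[0,0,20,0],[0,0,20,0],[0,0,15,0],[0,0,10,0],[0,0,0,0]]
  ]
}}

```text
t: 28.48
eef_pos: [0.5448, 0.3153, 0.147]
ee_rot: [3.138, -0.002, -1.296]
force: [0.2, 0.6, -1.4]
width: 0.0222
gripper_force: 39.6
```

Request:
{"name": "servo_tool", "arguments": {
  "series": [
    [[0,0,6,0],[0,0,5,0],[0,0,4,0],[0,0,3,0],[0,0,2,0],[0,0,1.5,0],[0,0,0.5,0],[0,0,0,0],[0,0,0,0],[0,0,0,0]]
  ]
}}

```text
t: 29.32
eef_pos: [0.5457, 0.3159, 0.1278]
ee_rot: [-3.141, 0.0, -1.296]
force: [0.7, 0.2, -1.4]
width: 0.0221
gripper_force: 39.6
```

Request:
{"name": "servo_tool", "arguments": {
  "series": [
    [[0,0,0.8,0],[0,0,0,0],[0,0,0,0],[0,0,0,0],[0,0,0,0],[0,0,0,0],[0,0,0,0],[0,0,0,0],[0,0,0,0],[0,0,0,0]]
  ],
  "claw": 0.3
}}

```text
t: 30.15
eef_pos: [0.5456, 0.3158, 0.1268]
ee_rot: [3.142, -0.0, -1.296]
force: [-0.0, 0.1, -1.0]
width: 0.0307
gripper_force: 0.0
```

Request:
{"name": "servo_tool", "arguments": {
  "series": [
    [[0,0,-10,0],[0,0,-20,0],[0,0,-35,0],[0,0,-35,0],[0,0,-35,0],[0,0,-35,0],[-30,0,0,0],[-40,0,0,0],[-40,0,0,0],[-40,0,0,0]]
  ]
}}

```text
t: 30.98
eef_pos: [0.5045, 0.4613, 0.2985]
ee_rot: [-3.14, 0.001, -1.297]
force: [1.1, 0.4, 0.2]
width: 0.0307
gripper_force: 0.0
```

```bash
python3 - <<'E'
from h import *
s=telemetry.get_state(); print(s["eef_pos"],s["width"],s["force"],s["t"])
im=eyes.grab_frame("scene"); top=eyes.grab_frame("top")
a=cv2.resize(im[180:300,130:430],(800,320),interpolation=cv2.INTER_CUBIC)
b=cv2.resize(top[130:240,115:465],(800,252),interpolation=cv2.INTER_CUBIC)
save(np.vstack([a,b]),"pics/z8.png")
E
```

```text
[0.50446988 0.46132056 0.29846235] 0.03066981671643404 [1.06502648 0.42516217 0.24083144] 30.9833
```

View pics/z8.png

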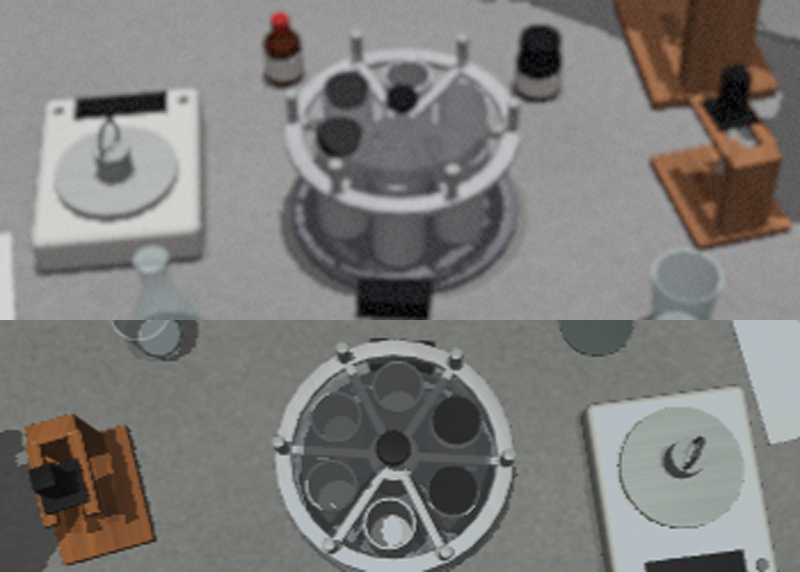

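The cup stands near the pan's centre at (685,460). The hook hangs upright on its stand at (60,480), and the carousel is in its detent with the gap well empty. One idle call lets things settle before I hand in.

Request:
{"name": "servo_tool", "arguments": {
  "series": [
    [[0,0,0,0],[0,0,0,0],[0,0,0,0],[0,0,0,0],[0,0,0,0],[0,0,0,0],[0,0,0,0],[0,0,0,0],[0,0,0,0],[0,0,0,0]]
  ]
}}

```text
t: 31.92
eef_pos: [0.505, 0.4602, 0.2967]
ee_rot: [3.142, -0.0, -1.296]
force: [-0.0, 0.3, -1.7]
width: 0.0307
gripper_force: 0.0
```

```bash
python3 -c "
from station import ticket; print(ticket.job_done())"
```

```text
the job is handed in; nothing more can be done
None
```

Job handed in at about 32 s, with no verdict returned: in the last pictures the carousel is one detent on, the bail cup stands upright near the middle of the pan, the hook hangs on its stand, and everything else in view is where it stood.

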